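# Gauge the bore of a brass tube and show the gauge at the loupe

### The job

Lay the steel keeper bar with the red grip in the notches of the jig's two posts, across the brass tube, and let go of it. Then take the gauge rod from its wooden rest, push it into the tube until its collar stops against the mouth, and draw it all the way out. Finish while still holding the rod level and clear of everything, its tip 5 cm in front of the middle of the stand loupe's lens on the robot's side, with bar and tube left in place and the other things on the bench left alone.

Things in the scene. Friction and masses are not known exactly. Their poses are not given: they have to be found in the camera images.
- keeper_grip (a point): Keeper bar, loose (220 g), lying on the bench: steel bar 130 long (its y axis) x 16 wide (x) x 12 high, with an upright red grip block on the middle, 14 thick (x) x 30 (y) x 42 high, top 54 above the bar's underside. This point is on the grip block's centre line, 36 above the bar's underside (24 above the bar's top). z up.
- jig_seat (a point): Seat for the keeper bar on the blue jig: point midway between its two aluminium posts at notch-floor height (102 above the bench), where the middle of the bar's underside goes. x runs along the tube, inward from its mouth; y from post to post (the bar lies along y); z up. Posts are centred 55 either side along y, 20 long along y; notches are 22 wide along x (bar 16), between cheeks 8 high.
- jig: The blue jig, fixed; dark base 130 x 150. Origin on the bench beneath the middle of the tube; x along the bore, inward from the mouth, y from post to post. Its cradle has a lip 3.5 high at the tube's mouth and a stop at the far end. The tube's top is 2 below the notch floors.
- tube: Brass tube, loose (450 g) in the jig's cradle, level: 90 long, outside diameter 40, bore diameter 16 right through. Origin at the middle of its axis (80 above the bench); x axis along the bore, pointing inward from the mouth. It has about 3 of end play between the lip and the stop.
- tube_mouth (a point): Centre of the tube's open mouth, on its axis; x points into the bore.
- gauge_grip (a point): Gauge rod, loose (120 g), straight along its x axis, lying level on a wooden rest. Point on its axis (45 above the bench) at the middle of the pale wooden handle, 84 long, 16 wide (y), 20 high (z). The rest holds it only at x -41 to -31 and x 87 to 97. A brass collar, diameter 28, runs from x 42 to 50; then a steel rod, diameter 9, from x 50 to its rounded tip at x 130.
- gauge_collar (a point): Centre of the collar's front face on the gauge rod, 50 along x from the middle of the handle.
- gauge_tip (a point): The gauge rod's tip, 130 along x from the middle of the handle.
- loupe_focus (a point): Reading point of the stand loupe (fixed): 50 in front (to -x of the loupe's own axes, the robot's side) of the middle of its upright lens, 200 above the bench. The lens frame is 74 in diameter and 10 thick, on a thin post over a black round base of diameter 70.
- loupe: The stand loupe, fixed; origin on the bench under the lens.
- rest: The wooden rest of the gauge rod, fixed: base 160 x 50 x 8; its origin is on the bench beneath the middle of the gauge's handle and x runs towards the tip. Saddle cheeks reach 52 above the bench.
- pot: Bystander: white jar, diameter 56, 85 high.
- hammer: Bystander: hammer lying on the bench.
- punch: Bystander: dark wooden punch with a round head, 68 high.
- ringblank: Bystander: small brass ring, diameter 26.
- dish: Bystander: blue ceramic bowl, diameter 84, 30 high.
- driver: Bystander: screwdriver lying on the bench.
- amber: Bystander: small amber jar, diameter 40, 60 high.

How it is judged:
By the outcome, as a careful person would: the job done as asked, in the order asked, and still so for the second after the job is handed in, while the arm keeps its last pose, push and grip.
It also fails if it takes over 53 s, if anything falls off the work surface, if the arm or the gripper's body presses on something with over 40 N, if the wrist force passes 120 N, or if a joint passes its speed limit or range.

### The arm

A 7-joint arm with a two-finger parallel gripper is mounted at the origin on the work surface. World frame = base frame: x ahead of the robot, y to its left, z up, the work surface at z = 0. Lengths are in m, angles in degrees, forces in N, time in s.
With the tool pointing down it reaches from about 0.425 to 0.825 m from the base axis. Payload 3.6 kg.
Tool frame: the origin (TCP) lies between the finger pads; the fingertips stand 25 mm ahead of it and the grasp point (between the pads) lies 6 mm ahead of it (bot.tip_reach is the distance from the TCP to the fingertips, in m); z points along the fingers, y is the line along which they close (so a half turn about z gives the same grasp; the last joint's range is limited). The gripper opens to 85 mm and grips with 20 to 120 N. Pads are 22 mm wide; open, the fingers measure 114 mm over their backs; the gripper's body (76 mm by 85 mm) begins 54 mm behind the grasp point. The pads swing forward as they close: fully open they stand 13 mm farther back than shut.
Start: joints at [-67.294, 35.231, -0.722, 81.555, 0.464, 63.22, -2.315], TCP at [0.267, 0.593, 0.256] pointing down, gripper open.
Joint ranges: [-178.69, 178.69], [-17.37, 117.87], [-77.05, 75.6], [15.02, 138.74], [-78.02, 258.01], [0.78, 113.62], [-162.83, 162.83]. Speed limits (degrees/s): [159.86, 159.86, 180, 180, 180, 180, 180].

### API

Orientations are given as a 3x3 rotation matrix whose columns are the frame's x, y, z axes.
In Python, from station import status, viewer, bot gives the robot as it stands. The module is installed in compiled form; this text tells all that it offers.
- The arm moves only by the shell command python3 -m pendant 'ROWS' [FORCE]. ROWS is JSON, a list of rows, each an object of numbers: "tx", "ty", "tz": the shift along the tool's x, y, z in m; "yaw": the turn about the tool's z in degrees; "hand": the gripper's target within -1 to 1 (shut at 1, half-way at 0, fully open at -1). In form: [{"tx": .., "ty": .., "tz": .., "yaw": .., "hand": ..}, ...]. A call has 1 to 8 rows; each row shifts and turns the commanded pose from where the row before left it, along the tool's axes as they then stand; what a row does not reach is not made up. A row lasts 1/12 s, in which the tool goes at most 41.7 mm and 7.16 degrees, less where a joint would pass 70% of its speed; a pose out of reach is approached as far as the arm can. A call with a gripper value outside its range is refused whole. The fingers move at their own pace and stop on an object; FORCE is the grip in N (left out, the last holds). Time passes only in rows, so rows that do not move let the fingers close. It gives the time, the measured TCP pose, the force, the opening and the grip force at its end, in the units of the state.
- status.read_state(): the state, without advancing time (a new reading comes with each control period).
- viewer.read_camera(name): name is "scene" or "top" or "wrist"; returns (picture, depth): 420x560x3 uint8, blue, green, red; 420x560 float32, m along the optical axis (not along the pixel's ray), 0 where there is no reading.
- viewer.calibration(name): a dict with "fx", "fy", "cx", "cy" (pixels), "k1" (the pictures are not rectified: a ray, as slopes to the right and down, at radius r is drawn at 1 + k1 r^2 times it, then the intrinsics apply), "R" (3x3) and "t" (3): a world point X has camera coordinates R X + t; the wrist camera has in their place "tool_from_camera" (4x4, takes a point from camera to tool coordinates, whose origin is the TCP and whose axes are the flange's). Camera axes: x right, y down, z forward; pixel columns grow to the right and rows downward; lengths in m; the calibration is good to about 2 mm. A picture is of the moment at which its call begins: read the wrist's pose just before it. calibration takes no time and is no camera call.
- bot.close_job(): hands the job in; it is judged then, once.
Trained networks look in the newest picture that a camera, given by its name, has taken for a name from the list of things; names that differ only in an ending like _2 or _b are one class to them, and where a whole thing is asked for, a point or a joint stands for the part that bears it (a point fixed in the world has none). Each returns a list of dicts, best first, with "confidence" (0 to 1); they miss things now and then, are a little off and sometimes report something else, mostly with a low value. They report only what shows in the picture. A call takes as long as a camera call.
- viewer.find_in(query, camera): "box" ([left, top, right, bottom] as shares, 0 to 1, of the picture: columns of its width, rows of its height, round what is visible of it).
- viewer.place_of(query, camera): "at" ([column, row] as shares, 0 to 1, of the picture: columns of its width, rows of its height: a listed point, or the origin of a listed thing).
The state is a dict: "clock": time; "qpos": joint angles; "joint_velocities": joint speeds; "joint_torque": joint torques, N m; "position": TCP position; "orientation": TCP orientation; "wrist_force": force on the tool from outside, world axes, zero at the start; "moment": the same for the moment, N m; "width": opening from 0.0 (shut) to 1.0 (fully open); "gripper_force": force on a finger pad.
Only numpy, scipy, OpenCV 4.12 (cv2) and the standard library are available. Lean on these libraries where they do the work, as an engineer would, in place of code of your own. Each camera call takes 0.05 s, during which the arm holds its last target. There are 200 camera calls.

## Working session

There is one attempt and no reset: what is moved stays moved. The work goes in short steps, Python scripts to look and compute and a shell command to move; the robot and the scene stay as the last step left them, time stands still between calls to the robot, and variables do not carry over. Pictures are saved under pics/ and viewed, at most 12 in all, crops included, and the job is handed in when it is done.

```bash
mkdir -p pics
cat > h.py <<'E'
import numpy as np, cv2
from station import status, viewer, bot
np.set_printoptions(precision=4,suppress=True)
def cam(name):
    c=viewer.calibration(name)
    if "R" in c: R=np.array(c["R"]);t=np.array(c["t"]);return c,R.T,-R.T@t
    s=status.read_state();T=np.array(c["tool_from_camera"]);Ro=np.array(s["orientation"])
    return c,Ro@T[:3,:3],Ro@T[:3,3]+np.array(s["position"])
def rays(c,px):
    K=np.array([[c["fx"],0,c["cx"]],[0,c["fy"],c["cy"]],[0,0,1.]])
    u=cv2.undistortPoints(np.array(px,float).reshape(-1,1,2),K,np.array([c["k1"],0,0,0,0.]))
    return np.c_[u[:,0],np.ones(len(u))]
def onplane(name,px,z,cc=None):
    c,R,o=cc or cam(name); d=(R@rays(c,px).T).T
    return o+d*((z-o[2])/d[:,2])[:,None]
def fromdepth(name,px,dep,cc=None):
    c,R,o=cc or cam(name); px=np.array(px,float).reshape(-1,2); r=rays(c,px)
    z=np.array([dep[int(v),int(u)] for u,v in px]); return o+(R@(r*z[:,None]).T).T
E
python3 - <<'E'
from h import *
for n in ("scene","top"):
    p,d=viewer.read_camera(n);cv2.imwrite(f"pics/{n}0.png",p);np.save(f"{n}0.npy",d)
    print(n,cam(n)[2])
    for q in "keeper_grip jig_seat jig tube_mouth tube gauge_grip gauge_collar gauge_tip loupe_focus loupe rest".split():
        r=viewer.place_of(q,n)
        for k in r[:2]:
            px=np.array(k["at"])*[560,420]
            print(q,round(k["confidence"],2),px.round(1),fromdepth(n,[np.clip(px,0,[559,419])],d)[0])
s=status.read_state();print(s["position"],np.array(s["orientation"]),s["clock"],s["width"])
print(viewer.calibration("wrist"))
E
```

```text
scene [ 1.5295 -0.3386  0.9549]
keeper_grip 0.76 [384.8 210.7] [0.5143 0.3302 0.0377]
keeper_grip 0.44 [100.8 289.2] [ 0.4931 -0.4557 -0.0005]
jig_seat 0.9 [314.1 213.4] [0.4915 0.1232 0.0715]
jig_seat 0.35 [311.3 245.1] [0.5887 0.0742 0.0528]
jig 0.92 [310.4 243.5] [0.5757 0.0773 0.0467]
tube_mouth 0.7 [294.8 220.7] [0.5291 0.0523 0.0952]
tube 0.87 [305.9 222.8] [0.544  0.0774 0.0919]
gauge_grip 0.86 [146.8 256.1] [ 0.4718 -0.3286  0.0506]
gauge_grip 0.54 [429.2 209.7] [0.5392 0.4617 0.0216]
gauge_collar 0.58 [164.4 251.6] [ 0.4801 -0.284   0.0582]
gauge_collar 0.54 [241.2 234.1] [ 0.6867 -0.1315  0.2305]
gauge_tip 0.79 [198.3 247.4] [ 0.4275 -0.1906 -0.0014]
loupe_focus 0.82 [239.4 231.9] [ 0.4044 -0.0667 -0.0026]
loupe_focus 0.34 [313.9 214.7] [0.5253 0.1076 0.0961]
loupe 0.57 [254.3 306.2] [ 0.6984 -0.1177  0.0126]
loupe 0.24 [144.7 258. ] [ 0.4679 -0.3346  0.0428]
rest 0.8 [150.9 267.7] [ 0.4703 -0.3252  0.0076]
top [0.3922 0.0215 1.4188]
keeper_grip 0.77 [191.3 234.4] [0.4955 0.3331 0.0527]
keeper_grip 0.58 [422.3 229.7] [ 0.4897 -0.4477  0.0239]
jig_seat 0.86 [255.6 218.3] [0.
[... 413 characters left out ...]
] [ 0.48   -0.2055 -0.0026]
loupe_focus 0.82 [331.8 177.5] [ 0.6821 -0.147   0.0112]
loupe_focus 0.66 [333.2 269.1] [ 0.3669 -0.1398 -0.0048]
loupe 0.73 [322.1 174. ] [ 0.6883 -0.1107  0.0441]
rest 0.9 [386.5 239.4] [ 0.4593 -0.3137  0.0573]
[0.2666 0.5927 0.2563] [[-0.912   0.4102 -0.0001]
 [ 0.4102  0.912  -0.    ]
 [ 0.     -0.     -1.    ]] 1.2 1.003884363407286
{'fx': 309.0502991609803, 'fy': 309.0502991609803, 'cx': 277.2507797611773, 'cy': 214.65365562494338, 'k1': -0.05727364181671782, 'tool_from_camera': array([[-0.0011, -0.9472, -0.3206,  0.0823],
       [ 1.    , -0.001 , -0.0007, -0.0009],
       [ 0.0004, -0.3206,  0.9472, -0.1176],
       [ 0.    ,  0.    ,  0.    ,  1.    ]])}
```

View pics/top0.png

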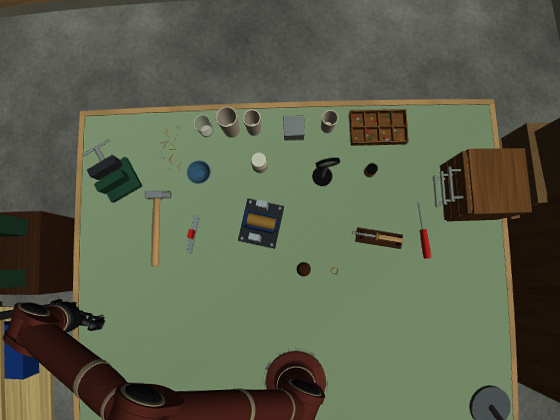

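View pics/scene0.png

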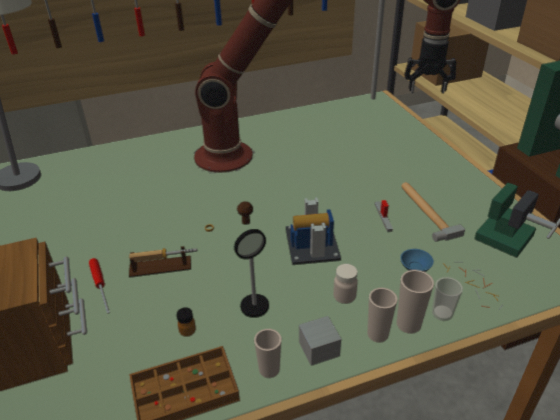

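The top view shows the keeper at about (191,234), the jig at (261,223) with its mouth to the right (-y), the gauge at (385,238) with its tip to the left, and the loupe at (322,175). The scene view agrees. I'll move over the keeper now.

```bash
R='{"tx":-0.037,"ty":-0.0165}'; python3 -m pendant '[{"tx":-0.037,"ty":-0.0165},{"tx":-0.037,"ty":-0.0165},{"tx":-0.037,"ty":-0.0165},{"tx":-0.037,"ty":-0.0165},{"tx":-0.037,"ty":-0.0165},{"tx":-0.037,"ty":-0.0165},{"tx":-0.037,"ty":-0.0165},{"tx":-0.037,"ty":-0.0165}]' 60
python3 -m pendant '[{"tx":-0.023,"ty":-0.01,"yaw":-6},{"yaw":-6},{}]'
python3 - <<'E'
from h import *
s=status.read_state();print(s["position"],np.array(s["orientation"]),s["clock"])
cc=cam("wrist");p,d=viewer.read_camera("wrist");cv2.imwrite("pics/w1.png",p)
k=viewer.place_of("keeper_grip","wrist")
for q in k[:2]:
    px=np.array(q["at"])*[560,420];print(q["confidence"],px,onplane("",[px],.036,cc))
# point cloud
v,u=np.mgrid[0:420,0:560];P=(cc[2]+(cc[1]@(rays(cc[0],np.c_[u.ravel(),v.ravel()])*d.reshape(-1,1)).T).T)
ok=d.ravel()>0
import math
c0=np.array([.50,.332]);near=ok&(np.hypot(*(P[:,:2]-c0).T)<.1)
b=near&(P[:,2]>.007)&(P[:,2]<.018);t=near&(P[:,2]>.045)&(P[:,2]<.062)
for m in(b,t):
    Q=P[m];print(m.sum(),Q.mean(0) if m.any() else 0)
    if m.any():
        r=cv2.minAreaRect((Q[:,:2]*1000).astype(np.float32));print(r)
print("floor",np.median(P[near&(P[:,2]<.006)][:,2]))
E
```

```text
[0.2666 0.5927 0.2563] [[-0.912   0.4102 -0.0001]
 [ 0.4102  0.912  -0.    ]
 [ 0.     -0.     -1.    ]] 1.2
0.61 [186.088 395.304] [[0.4982 0.3383 0.036 ]]
236 [0.462  0.3497 0.011 ]
((477.5891418457031, 345.4405212402344), (13.26583194732666, 82.51475524902344), 81.12627410888672)
0 0
floor -0.00020426173971491157invalid input
invalid input
```

View pics/w1.png

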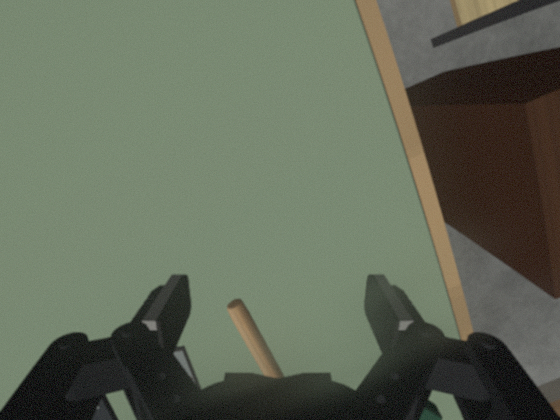

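The wrist image shows the table, the hammer handle near (250,330) and the open fingers. The move was refused, probably because every row needs all five keys.

```bash
python3 -m pendant '[{"tx":-0.037,"ty":-0.0165,"tz":0,"yaw":0,"hand":-1},{"tx":-0.037,"ty":-0.0165,"tz":0,"yaw":0,"hand":-1},{"tx":-0.037,"ty":-0.0165,"tz":0,"yaw":0,"hand":-1},{"tx":-0.037,"ty":-0.0165,"tz":0,"yaw":0,"hand":-1},{"tx":-0.037,"ty":-0.0165,"tz":0,"yaw":0,"hand":-1},{"tx":-0.037,"ty":-0.0165,"tz":0,"yaw":0,"hand":-1},{"tx":-0.037,"ty":-0.0165,"tz":0,"yaw":0,"hand":-1},{"tx":-0.01,"ty":-0.005,"tz":0,"yaw":0,"hand":-1}]' 60
python3 -m pendant '[{"tx":0,"ty":-0.01,"tz":0,"yaw":-7,"hand":-1},{"tx":0,"ty":0,"tz":0,"yaw":-7,"hand":-1},{"tx":0,"ty":0,"tz":0,"yaw":0,"hand":-1}]'
cat >> h.py <<'E'
def cloud(cc,d):
    v,u=np.mgrid[0:420,0:560];P=cc[2]+(cc[1]@(rays(cc[0],np.c_[u.ravel(),v.ravel()])*d.reshape(-1,1)).T).T
    return P,d.ravel()>0
def rect(P,m):
    if m.sum()<10: print("none");return
    r=cv2.minAreaRect((P[m][:,:2]*1000).astype(np.float32)); print(m.sum(),P[m].mean(0),r)
E
cat > look.py <<'E'
from h import *
import sys
n=sys.argv[1]
s=status.read_state();print(s["position"],np.array(s["orientation"]),s["clock"])
cc=cam("wrist");p,d=viewer.read_camera("wrist");cv2.imwrite(f"pics/{n}.png",p);np.savez(n,p=p,d=d,R=cc[1],o=cc[2])
for a in sys.argv[2:]:
    q,z=a.split(":")
    for k in viewer.place_of(q,"wrist")[:2]:
        px=np.array(k["at"])*[560,420];print(q,round(k["confidence"],2),px.round(1),onplane("",[px],float(z),cc)[0])
P,ok=cloud(cc,d)
E
cat look.py > k.py
cat >> k.py <<'E'
near=ok&(np.hypot(*(P[:,:2]-[.497,.334]).T)<.1)
rect(P,near&(P[:,2]>.007)&(P[:,2]<.018));rect(P,near&(P[:,2]>.049)&(P[:,2]<.06))
E
python3 k.py w2 keeper_grip:.036
```

```text
clock: 1.97
position: [0.469, 0.3645, 0.2566]
orientation: [[-0.907, 0.421, 0.005], [0.421, 0.907, -0.005], [-0.007, -0.003, -1.0]]
wrist_force: [1.7, -1.9, 0.1]
width: 1.003
gripper_force: 0.0
clock: 2.22
position: [0.4587, 0.3627, 0.2564]
orientation: [[-0.984, 0.177, -0.0], [0.177, 0.984, 0.0], [0.0, 0.0, -1.0]]
wrist_force: [-0.3, 0.5, -0.6]
width: 1.001
gripper_force: 0.0
[0.4587 0.3627 0.2564] [[-0.9842  0.177  -0.0002]
 [ 0.177   0.9842  0.0002]
 [ 0.0002  0.0002 -1.    ]] 2.2167
keeper_grip 0.85 [264.1 227.8] [0.5031 0.3379 0.036 ]
883 [0.4906 0.3397 0.0118] ((500.1228332519531, 337.2953186035156), (16.00155258178711, 130.48350524902344), 77.18157958984375)
312 [0.4991 0.3377 0.0536] ((499.90264892578125, 337.4469909667969), (13.62701416015625, 29.933549880981445), 76.01249694824219)
```

View pics/w2.png

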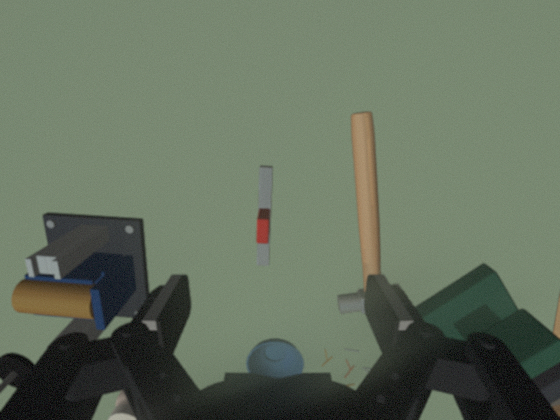

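The keeper bar and red grip are clear at about (264,225). The depth data puts it at (0.500, 0.337) with the long axis at -13°, and the sizes match (16x130, 14x30, top 0.054). The jig and tube show at the left. I'll descend and grasp.

```bash
python3 -m pendant '[{"tx":-0.023,"ty":-0.009,"tz":0,"yaw":0,"hand":-1},{"tx":-0.022,"ty":-0.0085,"tz":0,"yaw":2.8,"hand":-1},{"tx":0,"ty":0,"tz":0.035,"yaw":0,"hand":-0.5},{"tx":0,"ty":0,"tz":0.035,"yaw":0,"hand":-0.3},{"tx":0,"ty":0,"tz":0.035,"yaw":0,"hand":-0.3},{"tx":0,"ty":0,"tz":0.035,"yaw":0,"hand":-0.3},{"tx":0,"ty":0,"tz":0.03,"yaw":0,"hand":-0.3},{"tx":0,"ty":0,"tz":0,"yaw":0,"hand":-0.3}]'
python3 -m pendant '[{"tx":0,"ty":0,"tz":0.02,"yaw":0,"hand":-0.3},{"tx":0,"ty":0,"tz":0.02,"yaw":0,"hand":-0.3},{"tx":0,"ty":0,"tz":0,"yaw":0,"hand":-0.3},{"tx":0,"ty":0,"tz":0,"yaw":0,"hand":-0.3}]'
```

```text
clock: 2.98
position: [0.4955, 0.3364, 0.08]
orientation: [[-0.974, 0.226, -0.011], [0.226, 0.974, -0.008], [0.009, -0.01, -1.0]]
wrist_force: [-1.1, -1.0, -0.4]
width: 0.649
gripper_force: 0.0
clock: 3.32
position: [0.4997, 0.3388, 0.0471]
orientation: [[-0.974, 0.226, 0.0], [0.226, 0.974, -0.0], [-0.0, -0.0, -1.0]]
wrist_force: [-0.0, 0.0, 1.3]
width: 0.653
gripper_force: 0.0
```

```bash
python3 -m pendant '[{"tx":0,"ty":-0.001,"tz":0.003,"yaw":0,"hand":0.3},{"tx":0,"ty":0,"tz":0,"yaw":0,"hand":1},{"tx":0,"ty":0,"tz":0,"yaw":0,"hand":1},{"tx":0,"ty":0,"tz":0,"yaw":0,"hand":1},{"tx":0,"ty":0,"tz":0,"yaw":0,"hand":1},{"tx":0,"ty":0,"tz":0,"yaw":0,"hand":1}]' 80
```

```text
clock: 3.82
position: [0.5002, 0.3377, 0.0447]
orientation: [[-0.974, 0.226, 0.002], [0.226, 0.974, 0.001], [-0.002, 0.002, -1.0]]
wrist_force: [-1.1, -0.5, 6.2]
width: 0.149
gripper_force: 79.0
```

```bash
python3 -m pendant '[{"tx":0,"ty":0,"tz":-0.04,"yaw":0,"hand":1},{"tx":0,"ty":0,"tz":-0.04,"yaw":0,"hand":1},{"tx":0,"ty":0,"tz":-0.04,"yaw":0,"hand":1},{"tx":0,"ty":0,"tz":-0.04,"yaw":0,"hand":1},{"tx":0,"ty":0,"tz":-0.04,"yaw":0,"hand":1},{"tx":-0.023,"ty":-0.0325,"tz":0,"yaw":0,"hand":1},{"tx":-0.023,"ty":-0.0325,"tz":0,"yaw":0,"hand":1},{"tx":-0.023,"ty":-0.0325,"tz":0,"yaw":0,"hand":1}]'
python3 -m pendant '[{"tx":-0.023,"ty":-0.0325,"tz":0,"yaw":0,"hand":1},{"tx":0,"ty":0,"tz":0,"yaw":0,"hand":1},{"tx":0,"ty":0,"tz":0,"yaw":0,"hand":1}]'
cat look.py > j.py
cat >> j.py <<'E'
near=ok&(np.hypot(*(P[:,:2]-[.535,.085]).T)<.12)
for a,b in((.085,.1),(.1,.104),(.106,.115),(.01,.03)): print(a);rect(P,near&(P[:,2]>a)&(P[:,2]<b))
E
python3 j.py w3 jig_seat:.102 jig:0 tube_mouth:.08 tube:.08
python3 - <<'E'
from h import *
d=np.load("top0.npy");P,ok=cloud(cam("top"),d)
near=ok&(np.hypot(*(P[:,:2]-[.535,.085]).T)<.12)
for a,b in((.085,.1),(.1,.104),(.104,.118),(.005,.03)): print(a);rect(P,near&(P[:,2]>a)&(P[:,2]<b))
E
```

```text
clock: 4.48
position: [0.5445, 0.2259, 0.2439]
orientation: [[-0.975, 0.223, 0.001], [0.223, 0.975, 0.0], [-0.001, 0.0, -1.0]]
wrist_force: [1.6, -0.3, -2.7]
width: 0.156
gripper_force: 78.7
clock: 4.73
position: [0.5607, 0.1848, 0.2426]
orientation: [[-0.972, 0.233, -0.001], [0.233, 0.972, -0.003], [0.0, -0.003, -1.0]]
wrist_force: [-1.6, 0.6, -1.8]
width: 0.15
gripper_force: 78.7
[0.5607 0.1848 0.2426] [[-0.9724  0.2335 -0.0011]
 [ 0.2335  0.9724 -0.003 ]
 [ 0.0003 -0.0032 -1.    ]] 4.7333
tube_mouth 0.72 [132.5 189.9] [0.5163 0.053  0.08  ]
tube_mouth 0.33 [ 98.3 318.9] [ 0.6451 -0.0429  0.08  ]
tube 0.67 [179.8 193.9] [0.5308 0.0959 0.08  ]
0.085
5036 [0.5317 0.107  0.0953] ((527.68896484375, 111.27244567871094), (107.58625030517578, 108.3908920288086), 39.0364990234375)
0.1
1343 [0.5261 0.1056 0.1017] ((527.8209838867188, 98.48863220214844), (86.61188507080078, 131.2975311279297), 60.108787536621094)
0.106
791 [0.5252 0.1081 0.1096] ((533.701171875, 105.86163330078125), (34.706356048583984, 130.82534790039062), 76.00448608398438)
0.01
5805 [0.5176 0.12   0.0127] ((531.8458862304688, 101.42794036865234), (130.1598358154297, 148.9031982421875), 75.88001251220703)
0.085
341 [0.5333 0.1059 0.0946] ((533.9653930664062, 104.56719970703125), (101.94514465332031, 105.98944854736328), 30.504390716552734)
0.1
116 [0.5311 0.1053 0.1017] ((535.5687866210938, 105.90272521972656), (86.53203582763672, 117.67359161376953), 38.24790573120117)
0.104
85 [0.5333 0.1064 0.1082] ((533.7767944335938, 100.03823852539062), (131.9315185546875, 82.3733901977539), 2.481484889984131)
0.005
1027 [0.5286 0.0953 0.0118] ((537.2886962890625, 87.22018432617188), (228.03775024414062, 232.1195068359375), 85.09371948242188)
```

View pics/w3.png

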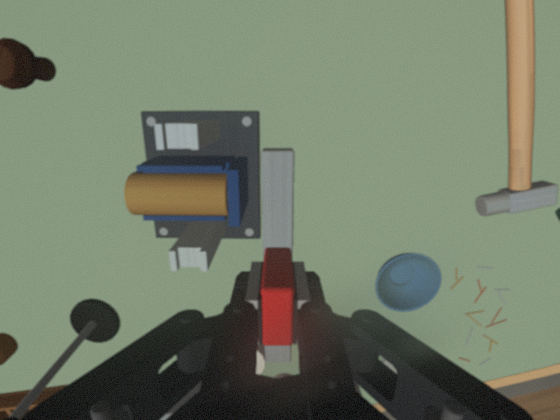

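w3 shows the bar held squarely, the jig base at about (200,175), the tube with its mouth at (130,190), and notch tops near (180,137) and (188,257). I'll refine the posts and the held bar from that same cloud.

Run:
```python
from h import *
f=np.load("w3.npz");cc=(viewer.calibration("wrist"),f["R"],f["o"]);P,ok=cloud(cc,f["d"])
a=np.radians(75.95);ex=np.array([np.cos(a),np.sin(a)]);ey=np.array([-ex[1],ex[0]])
o=np.array([.5337,.1059]);X=(P[:,:2]-o)@ex*1000;Y=(P[:,:2]-o)@ey*1000;Z=P[:,2]*1000
m=ok&(abs(X)<25)&(abs(Y)<75)
for s in(-1,1):
    for lo,hi in((106,115),(99.5,104.5)):
        q=m&(Z>lo)&(Z<hi)&(Y*s>42)
        print(s,lo,q.sum(),"X",np.percentile(X[q],[0,2,50,98,100]).round(1),"Y",np.percentile(Y[q],[0,2,98,100]).round(1),"hist",np.histogram(X[q],np.arange(-20,22,4))[0])
q=ok&(abs(X)<70)&(abs(Y)<12)&(Z>92)&(Z<103)
print("tube X",np.percentile(X[q],[1,99]),"top",np.percentile(Z[q],95)); 
q=ok&(abs(X)<70)&(abs(Y)<22)&(Z>97);print("crest Y",np.median(Y[q]))
s=np.linalg.inv  # held bar in tool coords
pos=np.array([.5607,.1848,.2426]);R=np.array([[-.9724,.2335,-.0011],[.2335,.9724,-.003],[.0003,-.0032,-1]])
T=(P-pos)@R; b=ok&(T[:,2]>.02)&(T[:,2]<.045)&(abs(T[:,1])<.02)&(abs(T[:,0])<.1)
rect(T,b)
n=b&(T[:,0]>.025);c=np.polyfit(T[n][:,0],T[n][:,2],1);print("slope/top",c, "x ext",T[b][:,0].min(),T[b][:,0].max())
```

```text
-1 106 337 X [-16.6 -16.4 -10.   17.2  17.4] Y [-65.4 -64.7 -44.4 -43.9] hist [18 91 61  0  0  0  0 21 99 47]
-1 99.5 502 X [-15.5 -11.6  -0.5  17.2  17.3] Y [-64.9 -64.  -44.3 -43.8] hist [ 0  7 82 90 79 90 91 26 10 27]
1 106 454 X [-17.4 -16.9 -10.9  16.9  17.3] Y [45.5 45.9 65.3 65.4] hist [ 35 130  73   0   0   0   0  29 128  59]
1 99.5 655 X [-11.5 -11.2  -0.9  16.8  17.1] Y [45.5 45.7 65.  65.1] hist [  0   0 112 121 123 122 116  26   0  35]
tube X [-54.0042  46.3062] top 100.17087836537678
crest Y 3.934759880502615
3868 [ 0.0277 -0.0009  0.0323] ((-0.3403663635253906, -0.04780769348144531), (26.03688621520996, 130.6049346923828), 86.17802429199219)
slope/top [0.0173 0.0321] x ext -0.06601472604351367 0.06471287922694209
```

```bash
python3 -m pendant '[{"tx":0.0026,"ty":-0.028,"tz":0,"yaw":0,"hand":1},{"tx":0.0026,"ty":-0.028,"tz":0,"yaw":0,"hand":1},{"tx":0.0026,"ty":-0.027,"tz":0.0,"yaw":0.6,"hand":1},{"tx":0,"ty":0,"tz":0.02,"yaw":0,"hand":1},{"tx":0,"ty":0,"tz":0.02,"yaw":0,"hand":1},{"tx":0,"ty":0,"tz":0.02,"yaw":0,"hand":1},{"tx":0,"ty":0,"tz":0,"yaw":0,"hand":1},{"tx":0,"ty":0,"tz":0,"yaw":0,"hand":1}]'
python3 -m pendant '[{"tx":0,"ty":0,"tz":0,"yaw":0,"hand":1},{"tx":0,"ty":0,"tz":0,"yaw":0,"hand":1}]'
```

```text
clock: 5.65
position: [0.5326, 0.1118, 0.1827]
orientation: [[-0.972, 0.233, -0.003], [0.233, 0.972, -0.0], [0.002, -0.001, -1.0]]
wrist_force: [-0.1, 1.3, -2.1]
width: 0.158
gripper_force: 78.6
clock: 5.82
position: [0.5344, 0.1115, 0.1847]
orientation: [[-0.972, 0.235, 0.003], [0.235, 0.972, 0.001], [-0.003, 0.001, -1.0]]
wrist_force: [-0.4, 0.9, -2.0]
width: 0.151
gripper_force: 78.6
```

```bash
python3 -m pendant '[{"tx":-0.0006,"ty":-0.0056,"tz":0,"yaw":0.4,"hand":1},{"tx":0,"ty":0,"tz":0.014,"yaw":0,"hand":1},{"tx":0,"ty":0,"tz":0.012,"yaw":0,"hand":1},{"tx":0,"ty":0,"tz":0,"yaw":0,"hand":1},{"tx":0,"ty":0,"tz":0,"yaw":0,"hand":1}]'
```

```text
clock: 6.23
position: [0.5327, 0.1047, 0.1576]
orientation: [[-0.97, 0.243, -0.0], [0.243, 0.97, -0.0], [0.0, -0.0, -1.0]]
wrist_force: [-0.4, -1.2, -1.3]
width: 0.156
gripper_force: 78.7
```

```bash
python3 -m pendant '[{"tx":-0.0007,"ty":0.0012,"tz":0.005,"yaw":0,"hand":1},{"tx":0,"ty":0,"tz":0.003,"yaw":0,"hand":1},{"tx":0,"ty":0,"tz":0,"yaw":0,"hand":1},{"tx":0,"ty":0,"tz":0.002,"yaw":0,"hand":1},{"tx":0,"ty":0,"tz":0,"yaw":0,"hand":1},{"tx":0,"ty":0,"tz":0,"yaw":0,"hand":1}]'
```

```text
clock: 6.73
position: [0.5337, 0.1061, 0.1473]
orientation: [[-0.97, 0.242, 0.0], [0.242, 0.97, -0.0], [-0.0, -0.0, -1.0]]
wrist_force: [-0.3, -0.1, -2.1]
width: 0.154
gripper_force: 78.7
```

```bash
python3 -m pendant '[{"tx":0,"ty":0,"tz":0.001,"yaw":0,"hand":1},{"tx":0,"ty":0,"tz":0,"yaw":0,"hand":1},{"tx":0,"ty":0,"tz":0,"yaw":0,"hand":1}]'
```

```text
clock: 6.98
position: [0.5339, 0.1062, 0.1467]
orientation: [[-0.97, 0.242, 0.001], [0.242, 0.97, 0.0], [-0.001, 0.0, -1.0]]
wrist_force: [-0.2, -0.4, 0.3]
width: 0.153
gripper_force: 79.2
```

```bash
python3 -m pendant '[{"tx":0,"ty":0,"tz":0,"yaw":0,"hand":0.4},{"tx":0,"ty":0,"tz":0,"yaw":0,"hand":0},{"tx":0,"ty":0,"tz":0,"yaw":0,"hand":-0.3},{"tx":0,"ty":0,"tz":0,"yaw":0,"hand":-0.3},{"tx":0,"ty":0,"tz":-0.02,"yaw":0,"hand":-0.3},{"tx":0,"ty":0,"tz":-0.04,"yaw":0,"hand":-0.3},{"tx":0,"ty":0,"tz":-0.04,"yaw":0,"hand":-0.3},{"tx":0,"ty":0,"tz":-0.03,"yaw":0,"hand":-0.3}]'
python3 -m pendant '[{"tx":-0.03,"ty":-0.02,"tz":-0.02,"yaw":0,"hand":-1},{"tx":-0.03,"ty":-0.02,"tz":0,"yaw":0,"hand":-1},{"tx":0,"ty":0,"tz":0,"yaw":0,"hand":-1},{"tx":0,"ty":0,"tz":0,"yaw":0,"hand":-1}]'
cat > t.py <<'E'
from h import *
import sys
f=np.load(sys.argv[1]+".npz");cc=(viewer.calibration("wrist"),f["R"],f["o"]);P,ok=cloud(cc,f["d"])
a=np.radians(75.95);ex=np.array([np.cos(a),np.sin(a)]);ey=np.array([-ex[1],ex[0]])
o=np.array([.5337,.1059]);X=(P[:,:2]-o)@ex*1000;Y=(P[:,:2]-o)@ey*1000;Z=P[:,2]*1000
def st(n,m): print(n,m.sum(),*[np.percentile(v[m],[1,50,99]).round(1) for v in(X,Y,Z)] if m.sum() else "")
w=ok&(abs(X)<75)&(abs(Y)<80)
st("bar",w&(Z>111.5)&(Z<117)); st("grip",w&(Z>150)&(Z<160));rect(P,w&(Z>111.5)&(Z<117))
t=w&(abs(Y)<19)&(X<-12)&(X>-60)&(Z>85)
st("tube",t)
for x0 in range(-56,-12,6):
    q=t&(abs(X-x0)<3)
    if q.sum()>30:
        A=np.c_[2*Y[q],2*Z[q],np.ones(q.sum())];s=np.linalg.lstsq(A,Y[q]**2+Z[q]**2,rcond=None)[0]
        print(x0,q.sum(),s[:2].round(1),np.sqrt(s[2]+s[0]**2+s[1]**2).round(1))
E
python3 look.py w4 tube_mouth:.08 keeper_grip:.138;python3 t.py w4
```

```text
clock: 7.65
position: [0.5344, 0.1063, 0.2793]
orientation: [[-0.97, 0.242, 0.003], [0.242, 0.97, 0.001], [-0.003, 0.001, -1.0]]
wrist_force: [1.4, 0.1, 0.4]
width: 0.649
gripper_force: 0.0
clock: 7.98
position: [0.583, 0.0499, 0.2961]
orientation: [[-0.969, 0.247, 0.0], [0.247, 0.969, -0.001], [-0.001, -0.001, -1.0]]
wrist_force: [-0.5, 0.1, 0.1]
width: 1.002
gripper_force: 0.0
[0.583  0.0499 0.2961] [[-0.9689  0.2473  0.0003]
 [ 0.2473  0.9689 -0.0014]
 [-0.0006 -0.0013 -1.    ]] 7.9833
tube_mouth 0.9 [267.1 132.4] [0.5214 0.0533 0.08  ]
tube_mouth 0.45 [80.7 44.8] [ 0.3901 -0.1048  0.08  ]
keeper_grip 0.62 [327.5 135.1] [0.5334 0.1064 0.138 ]
bar 1831 [-9.1 -1.3  7.1] [-64.3  19.6  63. ] [111.9 113.8 115.7]
grip 614 [-7.9 -1.5  5.5] [-14.6   0.3  13.6] [151.2 155.7 157.5]
1831 [0.5284 0.106  0.1138] ((534.5503540039062, 104.87067413330078), (34.216522216796875, 129.05419921875), 75.31132507324219)
tube 1584 [-54.5 -33.6 -12.6] [-17.3   1.7  18.7] [ 86.9  97.4 100.8]
-56 70 [ 0.5 80.7] 18.9
-50 220 [ 0.5 80.9] 18.8
-44 220 [ 0.6 80.9] 18.8
-38 221 [ 0.5 81.1] 18.7
-32 222 [ 0.6 80.9] 18.8
-26 219 [ 0.5 81.2] 18.6
-20 223 [ 0.5 81. ] 18.8
-14 189 [ 0.5 81.2] 18.7
```

View pics/w4.png

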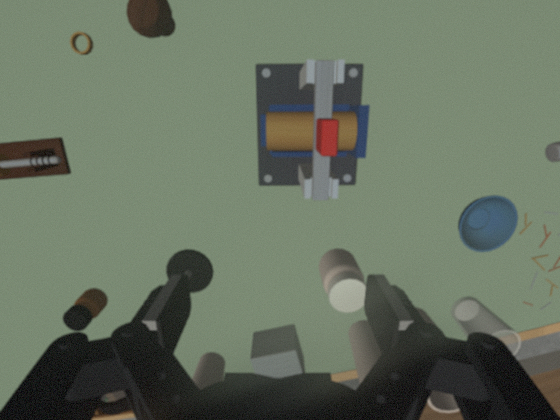

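w4 shows the bar seated in both notches across the tube at about (323,130); depth gives its top at 0.1138, centred within about 1 mm. The tube axis is at jig Y≈0.5 mm and the mouth is near (0.520, 0.053). Next I'll get the coarse gauge and loupe geometry from the stored top view.

Run:
```python
from h import *
d=np.load("top0.npy");P,ok=cloud(cam("top"),d)
near=ok&(np.hypot(*(P[:,:2]-[.465,-.31]).T)<.13)
for a,b in((.003,.03),(.03,.07)): rect(P,near&(P[:,2]>a)&(P[:,2]<b))
near=ok&(np.hypot(*(P[:,:2]-[.69,-.13]).T)<.09)
q=near&(P[:,2]>.17)&(P[:,2]<.26);rect(P,q);print(P[q][:,2].min(),P[q][:,2].max())
q=q&(P[:,2]>.21);print(q.sum(),P[q].mean(0));rect(P,near&(P[:,2]>.004)&(P[:,2]<.03))
```

```text
966 [ 0.466  -0.3001  0.0062] ((464.0832824707031, -309.1164245605469), (246.81228637695312, 252.2447052001953), 80.71012115478516)
259 [ 0.4694 -0.2948  0.0511] ((471.0816345214844, -284.1031188964844), (168.81103515625, 28.078868865966797), 79.16368103027344)
160 [ 0.6885 -0.1127  0.2111] ((688.5631713867188, -112.92224884033203), (11.33760929107666, 71.81752014160156), 5.958123207092285)
0.17014796543474797 0.2412638505318776
90 [ 0.6888 -0.1114  0.2285]
433 [ 0.6872 -0.1191  0.0095] ((686.771728515625, -129.79736328125), (168.84625244140625, 170.11802673339844), 70.26017761230469)
```

```bash
python3 -c "
from h import *;print(status.read_state()['qpos'])"
python3 -m pendant '[{"tx":0.002,"ty":-0.04,"tz":0,"yaw":0,"hand":-1},{"tx":0.002,"ty":-0.04,"tz":0,"yaw":0,"hand":-1},{"tx":0.002,"ty":-0.04,"tz":0,"yaw":0,"hand":-1},{"tx":0.002,"ty":-0.04,"tz":0,"yaw":0,"hand":-1},{"tx":0.002,"ty":-0.04,"tz":0,"yaw":0,"hand":-1},{"tx":0.002,"ty":-0.04,"tz":0,"yaw":0,"hand":-1},{"tx":0.002,"ty":-0.04,"tz":0,"yaw":0,"hand":-1},{"tx":0.002,"ty":-0.04,"tz":0,"yaw":0,"hand":-1}]'
python3 -m pendant '[{"tx":0.003,"ty":-0.04,"tz":0,"yaw":0,"hand":-1},{"tx":0.003,"ty":-0.04,"tz":0,"yaw":0,"hand":-1},{"tx":0,"ty":0,"tz":0,"yaw":7,"hand":-1},{"tx":0,"ty":0,"tz":0,"yaw":7,"hand":-1},{"tx":0,"ty":0,"tz":0,"yaw":7,"hand":-1},{"tx":0,"ty":0,"tz":0,"yaw":7,"hand":-1},{"tx":0,"ty":0,"tz":0,"yaw":7,"hand":-1},{"tx":0,"ty":0,"tz":0,"yaw":7,"hand":-1}]'
python3 -m pendant '[{"tx":0,"ty":0,"tz":0,"yaw":7,"hand":-1},{"tx":0,"ty":0,"tz":0,"yaw":7,"hand":-1},{"tx":0,"ty":0,"tz":0,"yaw":7,"hand":-1},{"tx":0,"ty":0,"tz":0,"yaw":7,"hand":-1},{"tx":0,"ty":0,"tz":0,"yaw":7,"hand":-1},{"tx":0,"ty":0,"tz":0,"yaw":7,"hand":-1},{"tx":0,"ty":0,"tz":0,"yaw":3,"hand":-1},{"tx":0,"ty":0,"tz":0,"yaw":0,"hand":-1}]'
cat look.py > g.py
cat >> g.py <<'E'
np.savez("gc",P=P,ok=ok)
near=ok&(np.hypot(*(P[:,:2]-[.468,-.29]).T)<.15)
print("handle");rect(P,near&(P[:,2]>.0535)&(P[:,2]<.057))
print("all");rect(P,near&(P[:,2]>.040)&(P[:,2]<.062));print("base");rect(P,near&(P[:,2]>.005)&(P[:,2]<.011))
E
python3 g.py w5 gauge_grip:.045 gauge_collar:.045 gauge_tip:.045;python3 -c "
from h import *;print(status.read_state()['qpos'])"
```

```text
[-6.4998 27.2572 -1.4557 89.5877  0.6698 63.2688 67.9859]
clock: 8.8
position: [0.4885, -0.2537, 0.2962]
orientation: [[-0.971, 0.239, -0.0], [0.239, 0.971, 0.001], [0.0, 0.001, -1.0]]
wrist_force: [-0.3, 0.4, -0.4]
width: 0.998
gripper_force: 0.0
clock: 9.47
position: [0.4644, -0.3281, 0.2959]
orientation: [[-0.556, 0.831, -0.0], [0.831, 0.556, 0.002], [0.002, 0.0, -1.0]]
wrist_force: [0.2, -0.5, 0.5]
width: 1.002
gripper_force: 0.0
clock: 10.13
position: [0.4645, -0.328, 0.2958]
orientation: [[0.189, 0.982, -0.001], [0.982, -0.189, 0.001], [0.001, -0.001, -1.0]]
wrist_force: [0.2, -0.2, 0.4]
width: 1.0
gripper_force: 0.0
[ 0.4645 -0.328   0.2958] [[ 0.1892  0.9819 -0.0008]
 [ 0.9819 -0.1892  0.0015]
 [ 0.0013 -0.001  -1.    ]] 10.1333
gauge_grip 0.62 [274.7 181.7] [ 0.461 -0.328  0.045]
gauge_collar 0.89 [278.8 141. ] [ 0.4751 -0.2813  0.045 ]
gauge_collar 0.21 [314. 256.] [ 0.4927 -0.4359  0.045 ]
gauge_tip 0.7 [276.4  67. ] [ 0.4876 -0.2022  0.045 ]
handle
842 [ 0.4654 -0.3239  0.0548] ((469.03662109375, -301.5154724121094), (136.8602752685547, 23.164447784423828), 78.53173065185547)
all
1918 [ 0.4715 -0.2925  0.0521] ((471.4893798828125, -286.48529052734375), (171.39662170410156, 28.815343856811523), 79.7966079711914)
base
2937 [ 0.4718 -0.2911  0.0079] ((469.729248046875, -301.4073486328125), (158.70091247558594, 50.274925231933594), 78.98230743408203)
[ 17.043   27.317   25.145   92.5409 -12.6675  63.0045  34.6175]
```

View pics/w5.png

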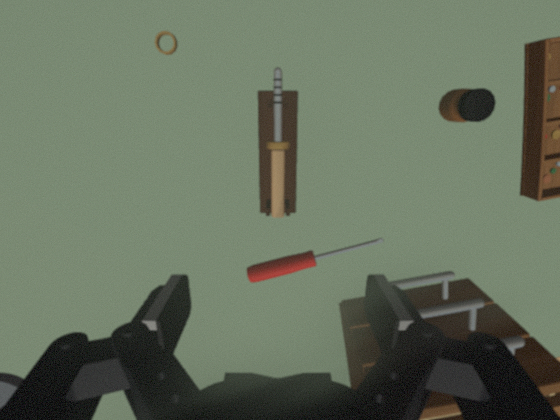

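w5 shows the gauge on its rest at column about 277, with the tip at row 68, collar at row 143 and handle rows 150-215. The fitted length of 171 mm and the 79° axis match the spec, and the handle middle is near (0.463, -0.330). I'll descend and grip 8 mm behind the middle.

```bash
python3 -m pendant '[{"tx":-0.01,"ty":-0.0007,"tz":0.025,"yaw":0,"hand":-0.3},{"tx":0,"ty":0,"tz":0.037,"yaw":0,"hand":-0.3},{"tx":0,"ty":0,"tz":0.037,"yaw":0,"hand":-0.3},{"tx":0,"ty":0,"tz":0.037,"yaw":0,"hand":-0.3},{"tx":0,"ty":0,"tz":0.037,"yaw":0,"hand":-0.3},{"tx":0,"ty":0,"tz":0.027,"yaw":0,"hand":-0.3},{"tx":0,"ty":0,"tz":0,"yaw":0,"hand":-0.3},{"tx":0,"ty":0,"tz":0,"yaw":0,"hand":-0.3}]'
```

```text
clock: 11.0
position: [0.4609, -0.3393, 0.0955]
orientation: [[0.191, 0.982, -0.002], [0.982, -0.191, 0.002], [0.001, -0.002, -1.0]]
wrist_force: [-0.3, -0.2, -0.1]
width: 0.647
gripper_force: 0.0
```

```bash
python3 -m pendant '[{"tx":0.001,"ty":0.0007,"tz":0.024,"yaw":0,"hand":-0.3},{"tx":0,"ty":0,"tz":0.02,"yaw":0,"hand":-0.3},{"tx":0,"ty":0,"tz":0,"yaw":0,"hand":-0.3},{"tx":0,"ty":0,"tz":0,"yaw":0,"hand":0.3},{"tx":0,"ty":0,"tz":0,"yaw":0,"hand":1},{"tx":0,"ty":0,"tz":0,"yaw":0,"hand":1},{"tx":0,"ty":0,"tz":0,"yaw":0,"hand":1},{"tx":0,"ty":0,"tz":0,"yaw":0,"hand":1}]' 80
```

```text
clock: 11.67
position: [0.4634, -0.3399, 0.0546]
orientation: [[0.191, 0.982, 0.003], [0.982, -0.191, -0.002], [-0.002, 0.004, -1.0]]
wrist_force: [-1.2, 0.7, 6.9]
width: 0.168
gripper_force: 78.4
```

```bash
python3 -m pendant '[{"tx":0,"ty":0,"tz":-0.02,"yaw":0,"hand":1},{"tx":0,"ty":0,"tz":-0.04,"yaw":0,"hand":1},{"tx":0,"ty":0,"tz":-0.04,"yaw":0,"hand":1},{"tx":0,"ty":0,"tz":-0.03,"yaw":0,"hand":1},{"tx":0,"ty":0,"tz":0,"yaw":0,"hand":1},{"tx":0,"ty":0,"tz":0,"yaw":0,"hand":1},{"tx":0,"ty":0,"tz":0,"yaw":0,"hand":1}]' 100
cat look.py > gh.py
cat >> gh.py <<'E'
T=(P-np.array(s["position"]))@np.array(s["orientation"])*1000
b=ok&(T[:,0]>20)&(T[:,0]<160)&(abs(T[:,1])<18)&(T[:,2]>-20)&(T[:,2]<40)
print("ext",np.percentile(T[b][:,0],[0,1,99,100]))
r=[]
for x0 in range(25,150,5):
    q=b&(abs(T[:,0]-x0)<2.5)
    if q.sum()>15:
        t=T[q];r.append([x0,q.sum(),t[:,1].mean(),(t[:,1].min()+t[:,1].max())/2,np.ptp(t[:,1]),np.percentile(t[:,2],5)])
r=np.array(r);print(r.round(2))
E
python3 gh.py w6 gauge_tip:.162 gauge_collar:.162
```

```text
clock: 12.25
position: [0.4617, -0.338, 0.1819]
orientation: [[0.191, 0.982, -0.001], [0.982, -0.191, 0.001], [0.001, -0.001, -1.0]]
wrist_force: [-1.0, 0.6, -1.8]
width: 0.165
gripper_force: 97.9
[ 0.4617 -0.338   0.1819] [[ 0.191   0.9816 -0.001 ]
 [ 0.9816 -0.191   0.0012]
 [ 0.001  -0.0012 -1.    ]] 12.25
gauge_collar 0.71 [273.9 164.7] [ 0.4715 -0.2802  0.162 ]
ext [ 20.0005  21.1566 118.3173 120.0721]
[[  25.    397.      0.02   -0.03   15.49   -0.92]
 [  30.    406.      0.04    0.01   16.08   -0.91]
 [  35.    443.      0.      0.01   15.99   -1.16]
 [  40.    455.      0.06   -0.01   15.72   -1.09]
 [  45.    463.     -0.01    0.02   15.55   -1.03]
 [  50.    407.     -0.1     0.29   24.61   -1.07]
 [  55.    813.     -0.08   -0.46   26.93   -4.43]
 [  60.   1018.     -0.08   -0.2    27.06   -4.08]
 [  65.    280.     -0.15   -0.16    8.55    4.72]
 [  70.    281.     -0.16   -0.15    8.48    4.71]
 [  75.    291.     -0.12   -0.15    8.34    4.73]
 [  80.    304.     -0.3    -0.35    8.69    4.67]
 [  85.    321.     -0.3    -0.15    8.93    4.48]
 [  90.    334.     -0.13   -0.09    8.89    4.5 ]
 [  95.    350.     -0.1    -0.09    8.73    4.54]
 [ 100.    364.     -0.2    -0.3     9.06    4.43]
 [ 105.    367.     -0.26   -0.29    8.95    4.52]
 [ 110.    389.     -0.38   -0.44    9.17    4.58]
 [ 115.    370.     -0.44   -0.44    8.31    4.54]
 [ 120.    152.     -0.44   -0.45    9.07    4.71]]
```

View pics/w6.png

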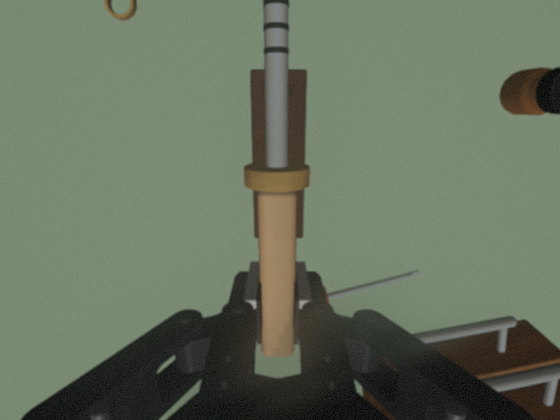

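w6 shows the rod held straight and level: its axis is 9.1 mm ahead of the TCP with no more than 0.4 mm lateral offset, and the collar front is about 60 mm along tool x. I'll align it with the bore.

```bash
python3 -m pendant '[{"tx":0,"ty":0,"tz":0,"yaw":3.2,"hand":1},{"tx":0.038,"ty":-0.0064,"tz":0,"yaw":0,"hand":1},{"tx":0.038,"ty":-0.0064,"tz":0,"yaw":0,"hand":1},{"tx":0.038,"ty":-0.0064,"tz":0,"yaw":0,"hand":1},{"tx":0.038,"ty":-0.0064,"tz":0,"yaw":0,"hand":1},{"tx":0.038,"ty":-0.0064,"tz":0,"yaw":0,"hand":1},{"tx":0.038,"ty":-0.0064,"tz":0,"yaw":0,"hand":1},{"tx":0,"ty":0,"tz":0,"yaw":0,"hand":1}]'
python3 -m pendant '[{"tx":0,"ty":0,"tz":0.03,"yaw":0,"hand":1},{"tx":0,"ty":0,"tz":0.03,"yaw":0,"hand":1},{"tx":0,"ty":0,"tz":0.028,"yaw":0,"hand":1},{"tx":0,"ty":0,"tz":0,"yaw":0,"hand":1},{"tx":0,"ty":0,"tz":0,"yaw":0,"hand":1},{"tx":0,"ty":0,"tz":0,"yaw":0,"hand":1}]'
```

```text
clock: 13.07
position: [0.4812, -0.0973, 0.1803]
orientation: [[0.231, 0.973, -0.005], [0.973, -0.231, 0.008], [0.007, -0.007, -1.0]]
wrist_force: [-0.2, 0.7, -2.5]
width: 0.167
gripper_force: 97.9
clock: 13.57
position: [0.4815, -0.1091, 0.0949]
orientation: [[0.246, 0.969, 0.001], [0.969, -0.246, -0.001], [-0.0, 0.001, -1.0]]
wrist_force: [-0.5, 0.0, -1.3]
width: 0.167
gripper_force: 97.9
```

```bash
python3 -m pendant '[{"tx":0,"ty":-0.0018,"tz":0.0057,"yaw":0,"hand":1},{"tx":0,"ty":0,"tz":0,"yaw":0,"hand":1},{"tx":0,"ty":0,"tz":0,"yaw":0,"hand":1},{"tx":0,"ty":0,"tz":0,"yaw":0,"hand":1}]'
python3 - <<'E'
from h import *
p,d=viewer.read_camera("scene");cv2.imwrite("pics/s2.png",cv2.resize(p[150:290,230:370],None,fx=4,fy=4,interpolation=cv2.INTER_CUBIC))
E
```

```text
clock: 13.9
position: [0.4796, -0.108, 0.0893]
orientation: [[0.246, 0.969, 0.001], [0.969, -0.246, -0.0], [0.0, 0.001, -1.0]]
wrist_force: [-0.3, 0.3, -1.1]
width: 0.166
gripper_force: 97.9
```

View pics/s2.png

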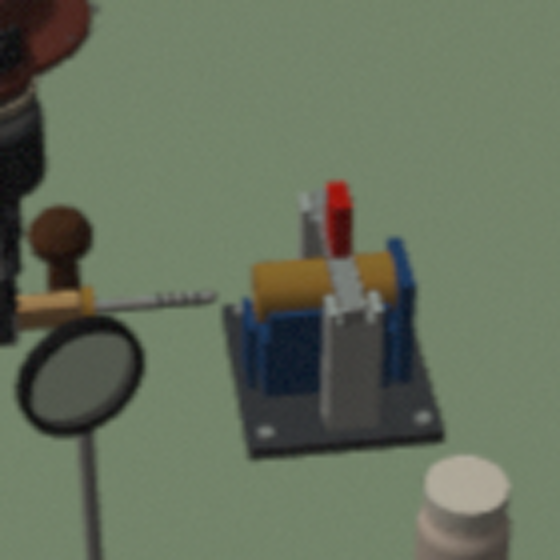

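The crop shows the rod at (100-215, 300) in line with the tube mouth at (255,288), and the bar in both notches. I'll insert it.

```bash
python3 -m pendant '[{"tx":0.015,"ty":0,"tz":0,"yaw":0,"hand":1},{"tx":0.015,"ty":0,"tz":0,"yaw":0,"hand":1},{"tx":0.015,"ty":0,"tz":0,"yaw":0,"hand":1},{"tx":0,"ty":0,"tz":0,"yaw":0,"hand":1},{"tx":0,"ty":0,"tz":0,"yaw":0,"hand":1}]'
```

```text
clock: 14.37
position: [0.4906, -0.0636, 0.0888]
orientation: [[0.244, 0.97, 0.001], [0.97, -0.244, 0.0], [0.0, 0.001, -1.0]]
wrist_force: [0.1, 0.5, -0.2]
width: 0.168
gripper_force: 97.9
```

```bash
python3 -m pendant '[{"tx":0.015,"ty":0,"tz":0,"yaw":0,"hand":1},{"tx":0.015,"ty":0,"tz":0,"yaw":0,"hand":1},{"tx":0.015,"ty":0,"tz":0,"yaw":0,"hand":1},{"tx":0.005,"ty":0,"tz":0,"yaw":0,"hand":1},{"tx":0,"ty":0,"tz":0,"yaw":0,"hand":1},{"tx":0,"ty":0,"tz":0,"yaw":0,"hand":1}]'
```

```text
clock: 14.87
position: [0.5024, -0.0172, 0.0887]
orientation: [[0.247, 0.969, 0.0], [0.969, -0.247, -0.001], [-0.001, 0.0, -1.0]]
wrist_force: [-0.4, -1.2, -1.2]
width: 0.165
gripper_force: 97.9
```

```bash
python3 -m pendant '[{"tx":0.003,"ty":0,"tz":0,"yaw":0,"hand":1},{"tx":0.003,"ty":0,"tz":0,"yaw":0,"hand":1},{"tx":0.002,"ty":0,"tz":0,"yaw":0,"hand":1},{"tx":0,"ty":0,"tz":0,"yaw":0,"hand":1},{"tx":0,"ty":0,"tz":0,"yaw":0,"hand":1}]'
```

```text
clock: 15.28
position: [0.5045, -0.0082, 0.0886]
orientation: [[0.246, 0.969, -0.0], [0.969, -0.246, -0.0], [-0.0, -0.0, -1.0]]
wrist_force: [0.2, 0.0, -1.7]
width: 0.17
gripper_force: 97.9
```

```bash
python3 -m pendant '[{"tx":0.002,"ty":0,"tz":0,"yaw":0,"hand":1},{"tx":0.002,"ty":0,"tz":0,"yaw":0,"hand":1},{"tx":0,"ty":0,"tz":0,"yaw":0,"hand":1},{"tx":0,"ty":0,"tz":0,"yaw":0,"hand":1}]'
python3 -m pendant '[{"tx":0.002,"ty":0,"tz":0,"yaw":0,"hand":1},{"tx":0,"ty":0,"tz":0,"yaw":0,"hand":1},{"tx":0,"ty":0,"tz":0,"yaw":0,"hand":1}]'
```

```text
clock: 15.62
position: [0.5055, -0.0045, 0.0886]
orientation: [[0.246, 0.969, -0.0], [0.969, -0.246, -0.0], [-0.0, 0.0, -1.0]]
wrist_force: [-0.2, -1.3, -1.2]
width: 0.166
gripper_force: 98.0
clock: 15.87
position: [0.5056, -0.0039, 0.0886]
orientation: [[0.247, 0.969, -0.0], [0.969, -0.247, -0.002], [-0.002, 0.0, -1.0]]
wrist_force: [-1.8, -4.6, -0.4]
width: 0.169
gripper_force: 98.1
```

```bash
python3 -m pendant '[{"tx":0.002,"ty":0,"tz":0,"yaw":0,"hand":1},{"tx":0,"ty":0,"tz":0,"yaw":0,"hand":1},{"tx":0,"ty":0,"tz":0,"yaw":0,"hand":1}]'
python3 -m pendant '[{"tx":0.002,"ty":0,"tz":0,"yaw":0,"hand":1},{"tx":0,"ty":0,"tz":0,"yaw":0,"hand":1},{"tx":0,"ty":0,"tz":0,"yaw":0,"hand":1}]'
```

```text
clock: 16.12
position: [0.5056, -0.0039, 0.0887]
orientation: [[0.248, 0.969, -0.001], [0.969, -0.248, -0.004], [-0.005, -0.0, -1.0]]
wrist_force: [-2.9, -7.6, 0.0]
width: 0.165
gripper_force: 98.2
clock: 16.37
position: [0.5056, -0.0038, 0.0888]
orientation: [[0.25, 0.968, -0.002], [0.968, -0.25, -0.007], [-0.007, -0.0, -1.0]]
wrist_force: [-3.2, -11.1, 1.3]
width: 0.164
gripper_force: 98.3
```

The collar is firmly stopped: 11 N with no further advance, 59 mm short of the mouth as expected. I'll draw it out.

```bash
python3 -m pendant '[{"tx":-0.006,"ty":0,"tz":0,"yaw":0,"hand":1},{"tx":-0.004,"ty":0,"tz":0,"yaw":0,"hand":1},{"tx":-0.01,"ty":0,"tz":0,"yaw":0,"hand":1},{"tx":-0.015,"ty":0,"tz":0,"yaw":0,"hand":1},{"tx":-0.015,"ty":0,"tz":0,"yaw":0,"hand":1},{"tx":0,"ty":0,"tz":0,"yaw":0,"hand":1},{"tx":0,"ty":0,"tz":0,"yaw":0,"hand":1}]'
```

```text
clock: 16.95
position: [0.4948, -0.0471, 0.0887]
orientation: [[0.247, 0.969, 0.0], [0.969, -0.247, 0.001], [0.001, 0.0, -1.0]]
wrist_force: [0.5, 0.5, -0.7]
width: 0.17
gripper_force: 98.0
```

```bash
python3 -m pendant '[{"tx":-0.015,"ty":0,"tz":0,"yaw":0,"hand":1},{"tx":-0.015,"ty":0,"tz":0,"yaw":0,"hand":1},{"tx":-0.015,"ty":0,"tz":0,"yaw":0,"hand":1},{"tx":-0.02,"ty":0,"tz":0,"yaw":0,"hand":1},{"tx":-0.02,"ty":0,"tz":0,"yaw":0,"hand":1},{"tx":-0.02,"ty":0,"tz":0,"yaw":0,"hand":1},{"tx":0,"ty":0,"tz":0,"yaw":0,"hand":1},{"tx":0,"ty":0,"tz":0,"yaw":0,"hand":1}]'
```

```text
clock: 17.62
position: [0.4693, -0.1485, 0.0886]
orientation: [[0.247, 0.969, 0.0], [0.969, -0.247, 0.001], [0.001, 0.0, -1.0]]
wrist_force: [0.1, -0.2, -1.1]
width: 0.166
gripper_force: 98.0
```

```bash
python3 -m pendant '[{"tx":0,"ty":0,"tz":-0.04,"yaw":0,"hand":1},{"tx":0,"ty":0,"tz":-0.04,"yaw":0,"hand":1},{"tx":0,"ty":0,"tz":-0.04,"yaw":0,"hand":1},{"tx":0,"ty":0,"tz":-0.04,"yaw":0,"hand":1},{"tx":0,"ty":0,"tz":-0.04,"yaw":0,"hand":1},{"tx":0,"ty":0,"tz":-0.04,"yaw":0,"hand":1},{"tx":-0.01,"ty":0.034,"tz":0,"yaw":0,"hand":1},{"tx":-0.01,"ty":0.034,"tz":0,"yaw":0,"hand":1}]'
python3 -m pendant '[{"tx":-0.008,"ty":0.034,"tz":0,"yaw":0,"hand":1},{"tx":0,"ty":0,"tz":0,"yaw":0,"hand":1},{"tx":0,"ty":0,"tz":0,"yaw":0,"hand":1},{"tx":0,"ty":0,"tz":0,"yaw":0,"hand":1}]'
cat look.py > l.py
cat >> l.py <<'E'
near=ok&(np.hypot(*(P[:,:2]-[.689,-.113]).T)<.07)
for a,b in((.165,.25),(.2,.25),(.225,.25),(.003,.02)): rect(P,near&(P[:,2]>a)&(P[:,2]<b))
q=near&(P[:,2]>.165);print(np.percentile(P[q][:,2],[0,1,99,100]))
q=near&(P[:,2]>.165);L=P[q]
c=L.mean(0);w,V=np.linalg.eigh(np.cov((L-c).T));print(c,V.T,w)
T=(P-np.array(s["position"]))@np.array(s["orientation"])*1000
b=ok&(T[:,0]>55)&(T[:,0]<160)&(abs(T[:,1])<25)&(T[:,2]>-20)&(T[:,2]<40);print("rod",np.percentile(T[b][:,0],[1,99]))
E
python3 l.py w7 loupe_focus:.2 loupe:0 gauge_tip:.32 gauge_collar:.32
```

```text
clock: 18.28
position: [0.5322, -0.1817, 0.3328]
orientation: [[0.239, 0.971, 0.008], [0.971, -0.239, 0.002], [0.004, 0.007, -1.0]]
wrist_force: [0.8, 0.5, -1.4]
width: 0.167
gripper_force: 98.2
clock: 18.62
position: [0.5608, -0.1986, 0.3277]
orientation: [[0.243, 0.97, -0.002], [0.97, -0.243, 0.002], [0.001, -0.003, -1.0]]
wrist_force: [-0.7, -0.2, -2.4]
width: 0.164
gripper_force: 98.2
[ 0.5608 -0.1986  0.3277] [[ 0.2431  0.97   -0.0023]
 [ 0.97   -0.2431  0.002 ]
 [ 0.0013 -0.0027 -1.    ]] 18.6167
loupe_focus 0.9 [357.7  94.5] [ 0.6418 -0.1224  0.2   ]
loupe 0.55 [353.8  87.7] [ 0.6875 -0.1148  0.    ]
gauge_collar 0.73 [277.  167.8] [ 0.5753 -0.141   0.32  ]
5155 [ 0.6889 -0.1141  0.2086] ((690.7108764648438, -115.18860626220703), (11.81570816040039, 73.71333312988281), 8.887179374694824)
3316 [ 0.6892 -0.1137  0.2225] ((690.7108764648438, -115.18860626220703), (11.81570816040039, 73.71333312988281), 8.887179374694824)
1614 [ 0.6898 -0.1142  0.2329] ((690.7874755859375, -115.41251373291016), (11.696247100830078, 55.04977798461914), 8.817375183105469)
2066 [ 0.6876 -0.1146  0.0117] ((690.4913940429688, -115.5075454711914), (69.11248779296875, 68.2673110961914), 20.84427261352539)
[0.165  0.1676 0.2372 0.2381]
[ 0.6889 -0.1141  0.2086] [[ 0.9883  0.149  -0.0335]
 [-0.1507  0.9871 -0.0549]
 [ 0.0248  0.0593  0.9979]] [0.     0.0004 0.0005]
rod [ 55.3269 118.71  ]
```

View pics/w7.png

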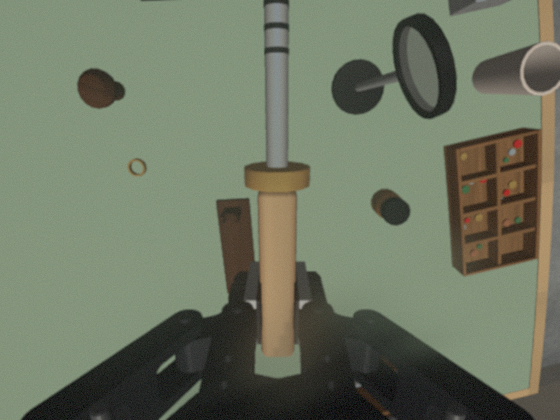

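w7 shows the loupe lens at (424,65) and the rod still straight in the gripper. The lens centre is (0.6905, -0.115) with its normal at 8.9°, so the focus is (0.641, -0.1227, 0.200), which agrees with the network. Next I'll pin down the collar offset in the tool frame.

Run:
```python
from h import *
f=np.load("w7.npz");cc=(viewer.calibration("wrist"),f["R"],f["o"]);P,ok=cloud(cc,f["d"])
s=status.read_state();p=np.array([.5608,-.1986,.3277]);R=np.array([[.2431,.97,-.0023],[.97,-.2431,.002],[.0013,-.0027,-1]])
T=(P-p)@R*1000
b=ok&(T[:,0]>30)&(T[:,0]<90)&(abs(T[:,1])>9)&(abs(T[:,1])<14.5)&(T[:,2]>-8)&(T[:,2]<25)
print("collar",np.percentile(T[b][:,0],[1,5,50,95,99]))
b=ok&(T[:,0]>30)&(T[:,0]<90)&(abs(T[:,1])<5)&(T[:,2]<-2.5)&(T[:,2]>-8)
print("top rim",b.sum(),np.percentile(T[b][:,0],[0,2,50,98,100]))
b=ok&(abs(T[:,0]-100)<15)&(abs(T[:,1])<8)&(abs(T[:,2]-8)<14);print("rod top z",np.percentile(T[b][:,2],5),np.median(T[b][:,1]))
h=ok&(T[:,0]<53)&(T[:,0]>-80)&(abs(T[:,1])<6)&(abs(T[:,2]+1)<3);print("handle x",np.percentile(T[h][:,0],[0,1,99,100]))
foc=np.array([.6411,-.1227]);print(foc-.142*R[:2,0],s["position"])
```

```text
collar [52.4133 52.9088 57.7742 60.2369 60.3238]
top rim 531 [52.3051 52.5048 56.3987 60.1365 60.4082]
rod top z 4.548167630028189 -0.2160799949203635
handle x [-31.4489 -28.5668  51.6851  52.9762]
[ 0.6066 -0.2604] [ 0.5604 -0.2     0.3291]
```

```bash
python3 -m pendant '[{"tx":-0.023,"ty":0.03,"tz":0,"yaw":0,"hand":1},{"tx":-0.023,"ty":0.0295,"tz":0,"yaw":0,"hand":1},{"tx":0,"ty":0,"tz":0.03,"yaw":0,"hand":1},{"tx":0,"ty":0,"tz":0.03,"yaw":0,"hand":1},{"tx":0,"ty":0,"tz":0.03,"yaw":0,"hand":1},{"tx":0,"ty":0,"tz":0.028,"yaw":0,"hand":1},{"tx":0,"ty":0,"tz":0,"yaw":0,"hand":1},{"tx":0,"ty":0,"tz":0,"yaw":0,"hand":1}]'
python3 -m pendant '[{"tx":0,"ty":0,"tz":0,"yaw":0,"hand":1},{"tx":0,"ty":0,"tz":0,"yaw":0,"hand":1},{"tx":0,"ty":0,"tz":0,"yaw":0,"hand":1}]'
python3 - <<'E'
from h import *
s=status.read_state();R=np.array(s["orientation"]);tip=np.array(s["position"])+R@[.1403,-.0005,.0091];e=np.array([.6411,-.1227,.2])-tip
print(tip,e*1000,"tool",(R.T@e)*1000)
E
```

```text
clock: 19.53
position: [0.6067, -0.2592, 0.2098]
orientation: [[0.245, 0.969, -0.003], [0.969, -0.245, 0.002], [0.001, -0.003, -1.0]]
wrist_force: [-0.4, -0.8, 0.3]
width: 0.169
gripper_force: 98.4
clock: 19.78
position: [0.6083, -0.2608, 0.2132]
orientation: [[0.246, 0.969, 0.004], [0.969, -0.246, -0.002], [-0.001, 0.005, -1.0]]
wrist_force: [-0.2, 0.7, -1.2]
width: 0.168
gripper_force: 98.4
[ 0.6423 -0.1246  0.204 ] [-1.2266  1.9463 -4.021 ] tool [ 1.589  -1.6855  4.0119]
```

```bash
python3 -m pendant '[{"tx":0.0013,"ty":-0.0013,"tz":0.0035,"yaw":0,"hand":1},{"tx":0,"ty":0,"tz":0,"yaw":0,"hand":1},{"tx":0,"ty":0,"tz":0,"yaw":0,"hand":1},{"tx":0,"ty":0,"tz":0,"yaw":0,"hand":1},{"tx":0,"ty":0,"tz":0,"yaw":0,"hand":1},{"tx":0,"ty":0,"tz":0,"yaw":0,"hand":1}]'
python3 - <<'E'
from h import *
s=status.read_state();R=np.array(s["orientation"]);tip=np.array(s["position"])+R@[.1403,-.0005,.0091];e=np.array([.6411,-.1227,.2])-tip
print(tip,e*1000,"tool",(R.T@e)*1000)
p,d=viewer.read_camera("scene");cv2.imwrite("pics/s3.png",cv2.resize(p[130:330,170:410],None,fx=3,fy=3,interpolation=cv2.INTER_CUBIC))
E
```

```text
clock: 20.28
position: [0.6064, -0.2586, 0.2071]
orientation: [[0.246, 0.969, -0.0], [0.969, -0.246, -0.0], [-0.0, -0.0, -1.0]]
wrist_force: [-0.0, 0.6, -1.6]
width: 0.169
gripper_force: 98.4
[ 0.6404 -0.1224  0.198 ] [ 0.7252 -0.267   1.9789] tool [-0.0809  0.7685 -1.9789]
```

View pics/s3.png

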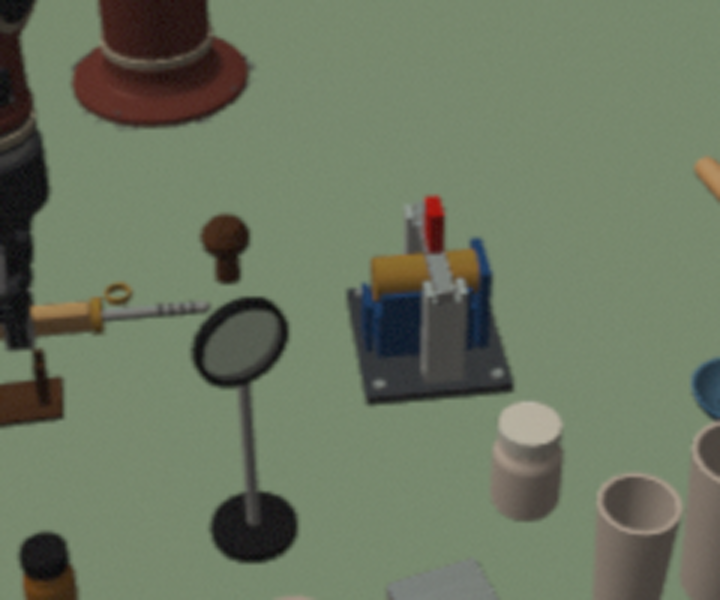

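The scene crop shows the bar and tube still in place and the rod clear, with its tip at (208,306) behind the lens on the robot's side. I'll trim the height and hand in.

```bash
python3 -m pendant '[{"tx":0,"ty":0.0005,"tz":-0.0013,"yaw":0,"hand":1},{"tx":0,"ty":0,"tz":0,"yaw":0,"hand":1},{"tx":0,"ty":0,"tz":0,"yaw":0,"hand":1},{"tx":0,"ty":0,"tz":0,"yaw":0,"hand":1},{"tx":0,"ty":0,"tz":0,"yaw":0,"hand":1},{"tx":0,"ty":0,"tz":0,"yaw":0,"hand":1},{"tx":0,"ty":0,"tz":0,"yaw":0,"hand":1},{"tx":0,"ty":0,"tz":0,"yaw":0,"hand":1}]'
python3 - <<'E'
from h import *
s=status.read_state();R=np.array(s["orientation"]);tip=np.array(s["position"])+R@[.1403,-.0005,.0091];e=np.array([.6411,-.1227,.2])-tip
print(e*1000)
if np.abs(e).max()<.003: print(bot.close_job())
E
```

```text
clock: 21.0
position: [0.6068, -0.2586, 0.2084]
orientation: [[0.246, 0.969, -0.0], [0.969, -0.246, -0.0], [-0.0, -0.0, -1.0]]
wrist_force: [0.4, 0.3, -1.2]
width: 0.163
gripper_force: 98.4
[ 0.2909 -0.2077  0.7204]
the job is handed in; nothing more can be done
None
```

The job is handed in at 21.0 s: the bar is seated in both notches, the gauge rod went in to its collar stop and came fully out, and the arm holds it level with its tip within about 1 mm of the measured loupe reading point; no verdict was returned.

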